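# Turn a block over in a toy vice so its wells face up

## Task

The maple block in the wooden toy vice sits with its two round wells facing sideways, towards the sliding jaw. Slide the jaw open, lift the block out, turn it a quarter turn so the wells face straight up, set it (do not drop it) back down flat on the vice bed, centred on the width of the jaws, and slide the jaw in until the block is held snugly between both jaws. Leave the cups and the loose wooden pieces where they are and do not press the bell.

Things in the scene. Friction and masses are not known exactly. Their poses are not given: they have to be found in the camera images.
- vice: Fixed walnut toy vice, sizes in mm. Origin on the table (z=0) under the middle of the fixed jaw's gripping face; z up, x along the jaw faces, y from the fixed jaw towards the sliding jaw and its fin. Bed: bar 44 wide (x), y -45 to 235, top at z=20. Fixed jaw: 28 wide (x), y -22 to 0, top at z=40. Cross feet 110 (x) x 32 (y) x 12 high at y=-45 and y=235.
- jaw (a joint): Sliding jaw, m: gap between the jaw faces = 0.040 + value, larger is more open (-0.030 to 0.045). Stays where it is left; about 3 N of friction. The jaw is 28 mm wide (vice x), 22 thick (y), top 41 mm above the table; a tongue 28 mm wide, top 31 mm above the table, joins it to an upright fin handle.
- jaw_fin (a point): Middle of the top edge of the sliding jaw's fin handle, 70 mm above the table. The fin is a plate 36 wide (vice x), 12 thick (vice y), 39 mm tall above the tongue, centred 110 mm outward (vice +y) of the sliding jaw's gripping face. Moves with the jaw.
- block: Loose maple block 60 (x) x 40 (y) x 40 mm (z), 70 g. Origin: middle of its underside at the start. Two round wells, 18 mm across, 9 deep, 30 apart along x, dark inside, in its +y face: +y is where the wells face. At the start it sits on the vice bed, x along the jaws, +y towards the sliding jaw; its ends overhang the jaws by 16 mm and the bed by 8 mm each side.
- block_center (a point): Centre of the maple block (20 mm from each long face, 30 mm from each end); axes as block.
- bell_button (a joint): Press button on top of the stainless steel desk bell, m: 0 up, 0.006 fully pressed. Bystander.
- bell_top (a point): Top of the bell's button, 55 mm above the table; the bell is 84 mm across. Bystander.
- puck: Loose maple disc, 38 mm across, 24 mm high, origin under its centre. Bystander.
- arch: Loose maple arch, 60 (x) x 22 (y) x 42 mm high, origin under its centre. Bystander.
- plank: Loose maple plank, 22 (x) x 70 (y) x 14 mm high, origin under its centre. Bystander.
- cup0: One of four white plastic cups on the turntable (260 mm across, 24 mm high), 68 mm across, 75 mm high, origin under its centre. Bystander.
- cup1: One of four white plastic cups on the turntable (260 mm across, 24 mm high), 68 mm across, 75 mm high, origin under its centre. Bystander.
- cup2: One of four white plastic cups on the turntable (260 mm across, 24 mm high), 68 mm across, 75 mm high, origin under its centre. Bystander.
- cup3: One of four white plastic cups on the turntable (260 mm across, 24 mm high), 68 mm across, 75 mm high, origin under its centre. Bystander.
Not all that is in view belongs to the job. Leave any pink or turquoise look-alike of the block alone.

How it is judged:
On the way, in this order (a step that is already met when the one before it is completed fails the run):
1. the jaw is slid open by at least 8 mm (value of joint jaw above 0.008 m), for 0.1 s.
2. the block is lifted out in the gripper, its centre more than 30 mm above where it sat (z of block_center in the frame of vice above 0.07 m and contact force between the fingers and block above 0.3 N), for 0.1 s.
3. the block is set down between the jaws with the wells up while still held by the gripper (within 8 mm of the bed) (z of block_center in the frame of vice below 0.048 m and angle between block's own y axis and vertical below 0.3 rad and x of block_center in the frame of vice between -0.025 and 0.025 m and y of block_center in the frame of vice between 0.012 and 0.068 m and contact force between the fingers and block above 0.3 N), for 0.04 s.
At the end, for the whole second after the job is handed in: The block lies still and flat on the vice bed, wells up (within 0.1 rad), square to the jaws (0.1 rad), its centre within 12 mm of the jaws' middle along x, against the fixed jaw (within 2.5 mm), 40 +- 3 mm above the table, and the sliding jaw is closed on it with less than 2 mm of total play (angle between block's own y axis and vertical below 0.1 rad and angle between the x axis of block and the x axis of vice, either way round below 0.1 rad and x of block_center in the frame of vice between -0.012 and 0.012 m and y of block_center in the frame of vice between 0.017 and 0.0225 m and z of block_center in the frame of vice between 0.037 and 0.043 m and value of joint jaw between -0.003 and 0.002 m and linear speed of block below 0.01 m/s and angular speed of block below 0.1 rad/s); the robot touches nothing.
It fails at once if a cup or loose wooden piece is moved more than 20 mm (distance of any of puck, arch, plank, cup0, cup1, cup2, cup3 from where it was at the start of the episode above 0.02 m).
It fails at once if the bell is pressed (value of joint bell_button above 0.003 m).
It also fails if it takes over 64 s, if anything falls off the work surface, if the arm or the gripper's body presses on something with over 40 N, if the wrist force passes 120 N, or if a joint passes its speed limit or range.

## Robot

A 7-joint arm with a two-finger parallel gripper is mounted at the origin on the work surface. World frame = base frame: x ahead of the robot, y to its left, z up, the work surface at z = 0. Lengths are in m, angles in rad, forces in N, time in s.
With the tool pointing down it reaches from about 0.35 to 0.9 m from the base axis. Payload 19.9 kg.
Tool frame: the origin (TCP) lies midway between the tips of the shut fingers; the grasp point (between the pads) lies ctrl.grip_point_offset behind it (ctrl.grip_point_offset is the distance from the TCP to the grasp point, in m); z points along the fingers, y is the line along which they close (so a half turn about z gives the same grasp; the last joint's range is limited). The gripper opens to 94 mm and grips with 3 to 60 N. Pads are 16 mm wide; open, the fingers measure 119 mm over their backs; the gripper's body (75 mm by 177 mm) begins 78 mm behind the grasp point.
Start: joints at [-1.204, 0.417, -0.01, 1.614, 0.005, 1.111, -0.053], TCP at [0.248, 0.574, 0.205] pointing down, gripper open.
Joint ranges: [-2.81, 2.81], [-0.39, 2.02], [-1.27, 1.25], [0.06, 2.57], [-1.19, 4.33], [0.19, 2], [-2.82, 2.82]. Speed limits (rad/s): [1.89, 1.89, 2.39, 2.39, 3.01, 3.01, 3.01].

## Interface

Orientations are given as a unit quaternion [x, y, z, w].
In Python, from bench import status, eyes, ctrl gives the robot as it stands. The module is installed in compiled form; this text tells all that it offers.
- The arm moves only by the tool servo_tool, never from a script. Its argument "plan" is a list of rows, each an object with "offset": the shift along the tool's x, y, z in m, a list of three; "twist": the turn about the tool's z in degrees; "jaw": the opening, from 0 (shut) to 1 (fully open). A call has 1 to 12 rows; each row is the pose to reach, as a shift and turn from the pose commanded when the call began, along the tool's axes at that moment; what a row does not reach only later rows make up. A row lasts 1/10 s, in which the tool goes at most 50 mm and 8.59 degrees, less where a joint would pass 70% of its speed; a pose out of reach is approached as far as the arm can. A call with a gripper value outside its range is refused whole. The fingers move at their own pace and stop on an object; the grip force is fixed at half the most. Time passes only in rows, so rows that repeat a pose let the fingers close. It gives the time, the measured TCP pose, the force, the opening and the grip force at its end, in the units of the state.
- status.read_state(): the state, without advancing time (a new reading comes with each control period).
- eyes.get_image(name): name is "side" or "top" or "wrist"; returns the picture (420x560x3 uint8, red, green, blue); there is no depth.
- eyes.get_calibration(name): a dict with "mtx" (3x3 intrinsics, pixels), "rvec" (rotation vector, rad) and "tvec" (3), from world to camera coordinates, as OpenCV has them; the wrist camera has in their place "T_tool_cam" (4x4, takes a point from camera to tool coordinates, whose origin is the TCP and whose axes are the flange's). Camera axes: x right, y down, z forward; pixel columns grow to the right and rows downward; lengths in m; the calibration is good to about 2 mm. A picture is of the moment at which its call begins: read the wrist's pose just before it. get_calibration takes no time and is no camera call.
- ctrl.finish_job(): hands the job in; it is judged then, once.
The state is a dict: "time_s": time; "joint_positions": joint angles; "qd": joint speeds; "joint_efforts": joint torques, N m; "position": TCP position; "tcp_rot": TCP orientation; "force": force on the tool from outside, world axes, zero at the start; "ft_torque": the same for the moment, N m; "finger_gap": finger opening in m; "grip_force": force on a finger pad.
Only numpy, scipy, OpenCV 4.12 (cv2) and the standard library are available. Lean on these libraries where they do the work, as an engineer would, in place of code of your own. Each camera call takes 0.05 s, during which the arm holds its last target. There are 200 camera calls.

## Working session

There is one attempt and no reset: what is moved stays moved. The work goes in short steps, Python scripts to look and compute and a tool call to move; the robot and the scene stay as the last step left them, time stands still between calls to the robot, and variables do not carry over. Pictures are saved under pics/ and viewed, at most 10 in all, crops included, and the job is handed in when it is done.

Besides the shell and the picture viewer there is one more tool, called after "Call:" by a JSON object that holds its "method" and its "body". servo_tool: Moves the arm, as the interface text tells. Its arguments: {"type":"object","properties":{"plan":{"type":"array"}},"required":["plan"]}

```bash
mkdir -p pics; ls; python3 - <<'E'
from bench import status,eyes,ctrl
import cv2,numpy as np
s=status.read_state();print({k:np.round(v,3) for k,v in s.items()},ctrl.grip_point_offset)
a=[eyes.get_image(n) for n in("top","side")]
for n,i in zip(("top","side"),a):
  cv2.imwrite(f"pics/{n}0.png",i[...,::-1]);print(n,eyes.get_calibration(n))
print(eyes.get_calibration("wrist"))
E
```

```text
pics
{'time_s': np.float64(0.0), 'joint_positions': array([-1.205,  0.418, -0.01 ,  1.614,  0.005,  1.111, -0.053]), 'qd': array([ 0.001, -0.   ,  0.002, -0.   ,  0.001, -0.001,  0.   ]), 'joint_efforts': array([ 0.0000e+00, -8.5126e+01,  6.3900e-01, -4.2599e+01, -4.9000e-02,
        1.9000e-02,  0.0000e+00]), 'position': array([0.248, 0.573, 0.205]), 'tcp_rot': array([ 0.202,  0.979, -0.001, -0.   ]), 'force': array([0.003, 0.194, 0.235]), 'ft_torque': array([ 0.004, -0.03 ,  0.007]), 'grip_force': np.float64(0.0), 'finger_gap': np.float64(0.094)} 0.0188
top {'mtx': array([[521.59462771,   0.        , 275.97359017],
       [  0.        , 521.59462771, 210.36183556],
       [  0.        ,   0.        ,   1.        ]]), 'rvec': array([ 2.11567593, -2.1369651 ,  0.19262695]), 'tvec': array([0.09023056, 0.57481797, 1.51547234])}
side {'mtx': array([[417.69721267,   0.        , 281.20946787],
       [  0.        , 417.69721267, 206.0110113 ],
       [  0.        ,   0.        ,   1.        ]]), 'rvec': array([ 2.18655981, -0.29320473,  0.16316476]), 'tvec': array([-0.51662693,  0.20242003,  1.07949286])}
{'mtx': array([[329.43048846,   0.        , 283.5654058 ],
       [  0.        , 329.43048846, 206.76642846],
       [  0.        ,   0.        ,   1.        ]]), 'T_tool_cam': array([[ 9.15994445e-04, -9.74227067e-01, -2.25567688e-01,
         6.58662590e-02],
       [ 9.99999443e-01,  1.01075522e-03, -3.04614375e-04,
        -5.45962610e-04],
       [ 5.24757288e-04, -2.25567284e-01,  9.74227450e-01,
        -1.78560469e-01],
       [ 0.00000000e+00,  0.00000000e+00,  0.00000000e+00,
         1.00000000e+00]])}
```

View pics/top0.png

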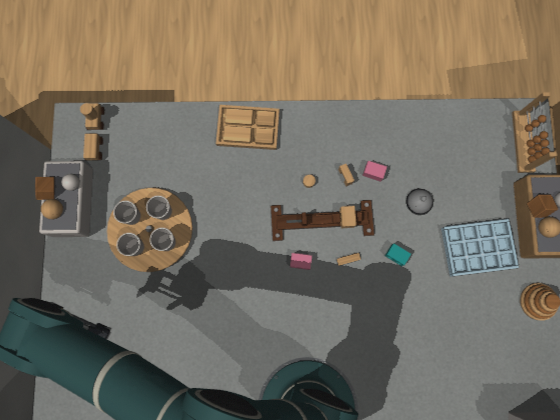

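View pics/side0.png

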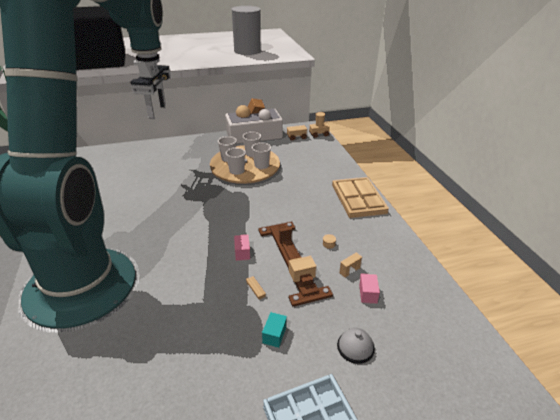

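The top view shows the vice lying along the image row near 218, with its sliding-jaw side on the left (feet at about columns 277 and 367), the block at (348,216) and the fin near (308,218). In the side view the block is at (302,268), with cups, arch, plank and bell clear of it.

```bash
cat >h.py <<'E'
import cv2,numpy as np
from scipy.spatial.transform import Rotation as R
from bench import status,eyes,ctrl
def cam(n,s=None):
    c=eyes.get_calibration(n)
    if n=="wrist":
        T=np.eye(4);T[:3,:3]=R.from_quat(s["tcp_rot"]).as_matrix();T[:3,3]=s["position"]
        T=T@c["T_tool_cam"]; return c["mtx"],T[:3,:3],T[:3,3]
    r=cv2.Rodrigues(c["rvec"])[0].T
    return c["mtx"],r,-r@np.ravel(c["tvec"])
def ray(c,px,z):
    K,r,o=c;px=np.atleast_2d(px).astype(float)
    d=(r@np.linalg.inv(K)@np.c_[px,np.ones(len(px))].T).T
    return o+d*((z-o[2])/d[:,2])[:,None]
def proj(c,P):
    K,r,o=c;q=(np.atleast_2d(P)-o)@r@K.T;return q[:,:2]/q[:,2:]
E
python3 - <<'E'
from h import *
c=cam("top");im=cv2.imread("pics/top0.png")
print(c[2])
for n,p,z in (("footL",(277.5,221),.012),("footR",(367.5,217),.012),("block",(348.5,216),.06),("puck",(309,181),.024),("bell",(420,201),.05),("arch",(347,174),.04),("plank",(348,259),.014)): print(n,ray(c,p,z).round(3))
cv2.imwrite("pics/crop.png",cv2.resize(im[150:280,255:415],None,fx=5,fy=4.5,interpolation=cv2.INTER_CUBIC))
E
```

```text
[0.2932619  0.08517485 1.5943514 ]
footL [[0.55  0.08  0.012]]
footR [[ 0.559 -0.197  0.012]]
block [[ 0.555 -0.132  0.06 ]]
puck [[ 0.672 -0.019  0.024]]
bell [[ 0.6   -0.351  0.05 ]]
arch [[ 0.689 -0.135  0.04 ]]
plank [[ 0.431 -0.132  0.014]]
```

Call:
{"method": "servo_tool", "body": {"plan": [{"offset":[-0.02,-0.017,0],"twist":3,"jaw":1},{"offset":[-0.055,-0.047,0],"twist":7,"jaw":1},{"offset":[-0.09,-0.077,0],"twist":12,"jaw":1},{"offset":[-0.125,-0.107,0],"twist":17,"jaw":1},{"offset":[-0.16,-0.137,0],"twist":22,"jaw":1},{"offset":[-0.195,-0.167,0],"twist":26,"jaw":1},{"offset":[-0.23,-0.197,0],"twist":30,"jaw":1},{"offset":[-0.265,-0.227,0],"twist":34,"jaw":1},{"offset":[-0.3,-0.257,0],"twist":38,"jaw":1},{"offset":[-0.335,-0.287,0],"twist":42,"jaw":1},{"offset":[-0.37,-0.317,0],"twist":46,"jaw":1},{"offset":[-0.39,-0.334,0],"twist":48,"jaw":1}]}}

```text
time_s: 1.3
position: [0.4743, 0.109, 0.2055]
tcp_rot: [0.586, 0.811, -0.0, 0.0]
force: [-0.2, 1.2, 0.2]
finger_gap: 0.0939
grip_force: 0.0
```

```bash
cat >>h.py <<'E'
def go(xyz,ang=None):
    "tool-axis offset and twist from here to world xyz, tool y at heading ang (deg)"
    s=status.read_state();M=R.from_quat(s["tcp_rot"]).as_matrix()
    h=np.degrees(np.arctan2(M[1,1],M[0,1]))
    print("t",round(s["time_s"],2),"pos",s["position"].round(4),"yhead",h.round(2),"down",M[:,2].round(3),"F",s["force"].round(1),"gap",round(s["finger_gap"],4),"grip",round(s["grip_force"],1))
    if xyz is not None: print("offset",(M.T@(np.array(xyz)-s["position"])).round(4),"twist",None if ang is None else round(h-ang,2))
E
python3 -c "
from h import *
go([.555,-.05,.205],1.9)"
```

```text
t 1.3 pos [0.4743 0.109  0.2055] yhead 18.3 down [ 0.    -0.001 -1.   ] F [-0.2  1.2  0.2] gap 0.0939 grip 0.0
offset [-0.1763  0.0267  0.0006] twist 16.4
```

Call:
{"method": "servo_tool", "body": {"plan": [{"offset":[-0.04,0.006,0],"twist":4,"jaw":1},{"offset":[-0.08,0.012,0],"twist":8,"jaw":1},{"offset":[-0.12,0.018,0],"twist":12,"jaw":1},{"offset":[-0.155,0.023,0],"twist":15,"jaw":1},{"offset":[-0.175,0.027,0],"twist":16.4,"jaw":1},{"offset":[-0.176,0.027,0],"twist":16.4,"jaw":1},{"offset":[-0.176,0.027,0],"twist":16.4,"jaw":1}]}}

```text
time_s: 2.0
position: [0.5549, -0.0456, 0.2051]
tcp_rot: [0.693, 0.721, -0.0, -0.0]
force: [-1.0, 0.4, -0.1]
finger_gap: 0.0941
grip_force: 0.0
```

```bash
python3 -c "
from h import *
import pickle
go(None);s=status.read_state();im=eyes.get_image('wrist');cv2.imwrite('pics/w1.png',im[...,::-1]);pickle.dump(s,open('w1.pkl','wb'))"
```

```text
t 2.0 pos [ 0.5549 -0.0456  0.2051] yhead 2.24 down [-0.001 -0.    -1.   ] F [-1.   0.4 -0.1] gap 0.0941 grip 0.0
```

View pics/w1.png

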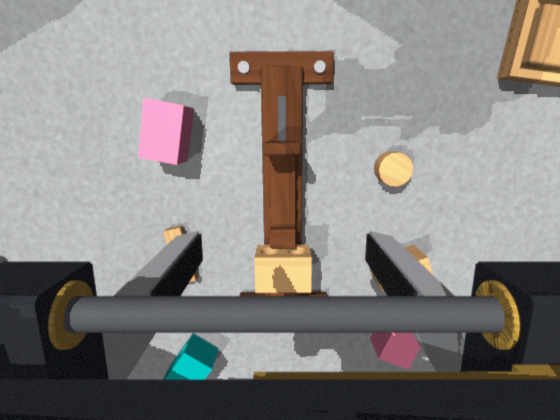

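The wrist view shows the far foot (230–334, 52–83), the fin (265–299, 142–153), and the block with its wells face at rows 245–262 and its top at rows 262–293. The fixed jaw is hidden behind the gripper bar.

```bash
python3 - <<'E'
from h import *
import pickle
s=pickle.load(open('w1.pkl','rb'));c=cam('wrist',s)
for n,p,z in (("foot",[(230,53),(334,53),(334,83),(230,83)],.012),("foot mid",[(282,68)],.012),("bed edges near foot",[(262,90),(302,90),(265,215),(300,215)],.02),("fin top",[(265,142),(299,142),(265,153),(299,153)],.07),("fin c",[(282,147.5)],.07),("blk top",[(255,263),(311,263),(255,292),(311,292)],.06)): print(n,*ray(c,p,z).round(4)[:,:2])
g=cv2.imread('pics/w1.png')
cv2.imwrite("pics/c1.png",cv2.resize(g[40:300,210:350],None,fx=4,fy=2.3,interpolation=cv2.INTER_CUBIC).transpose(1,0,2))
E
```

```text
foot [0.4919 0.0955] [0.6005 0.0998] [0.6027 0.0703] [0.492  0.0659]
foot mid [0.5468 0.083 ]
bed edges near foot [0.5268 0.0593] [0.5686 0.061 ] [ 0.5336 -0.0757] [ 0.5735 -0.0741]
fin top [0.5342 0.0078] [0.5659 0.0091] [ 0.5345 -0.0023] [ 0.5665 -0.001 ]
fin c [0.5503 0.0034]
blk top [ 0.5265 -0.1177] [ 0.5853 -0.1153] [ 0.5272 -0.151 ] [ 0.5872 -0.1485]
```

View pics/c1.png

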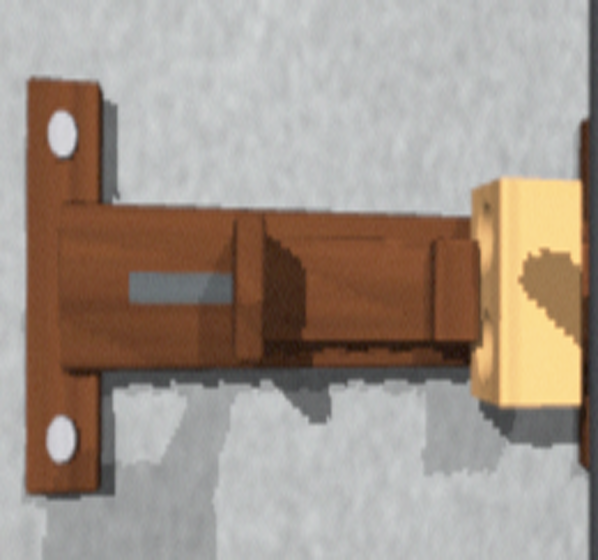

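The fin centre is near (0.550, 0.003) and the block centre near (0.5565, −0.131). The vice heading is about 2.3°, and the dimensions match the given sizes. Next I grip the fin across its 36 mm width and open the jaw.

```bash
python3 -c "
from h import *
go([.5503,.003,.044],2.3)"
```

```text
t 2.05 pos [ 0.5548 -0.0449  0.2052] yhead 2.3 down [-0.001  0.    -1.   ] F [-0.3  0.4  0.1] gap 0.094 grip 0.0
offset [ 0.048  -0.0025  0.1612] twist -0.0
```

Call:
{"method": "servo_tool", "body": {"plan": [{"offset":[0.02,-0.001,0.0],"twist":0,"jaw":1},{"offset":[0.048,-0.0025,0.01],"twist":0,"jaw":1},{"offset":[0.048,-0.0025,0.05],"twist":0,"jaw":1},{"offset":[0.048,-0.0025,0.09],"twist":0,"jaw":1},{"offset":[0.048,-0.0025,0.12],"twist":0,"jaw":1},{"offset":[0.048,-0.0025,0.12],"twist":0,"jaw":1}]}}

```text
time_s: 2.65
position: [0.5483, 0.0034, 0.0825]
tcp_rot: [0.692, 0.721, -0.002, -0.002]
force: [-0.9, 1.2, 1.1]
finger_gap: 0.0943
grip_force: 0.0
```

```bash
python3 -c "
from h import *
go([.5503,.003,.044],2.3)"
```

```text
t 2.65 pos [0.5483 0.0034 0.0825] yhead 2.35 down [-0.006 -0.    -1.   ] F [-0.9  1.2  1.1] gap 0.0943 grip 0.0
offset [-0.0005  0.0022  0.0385] twist 0.05
```

Call:
{"method": "servo_tool", "body": {"plan": [{"offset":[0,0.002,0.015],"twist":0,"jaw":1},{"offset":[0,0.002,0.034],"twist":0,"jaw":1},{"offset":[0,0.002,0.038],"twist":0,"jaw":1},{"offset":[0,0.002,0.038],"twist":0,"jaw":0.5},{"offset":[0,0.002,0.038],"twist":0,"jaw":0.3},{"offset":[0,0.002,0.038],"twist":0,"jaw":0.3},{"offset":[0,0.002,0.038],"twist":0,"jaw":0.3},{"offset":[0,0.002,0.038],"twist":0,"jaw":0.3},{"offset":[0,0.002,0.038],"twist":0,"jaw":0.3}]}}

```text
time_s: 3.55
position: [0.553, 0.0023, 0.0477]
tcp_rot: [0.693, 0.721, 0.0, 0.0]
force: [-0.0, 0.4, -0.1]
finger_gap: 0.0497
grip_force: 0.0
```

Call:
{"method": "servo_tool", "body": {"plan": [{"offset":[0,-0.0025,0],"twist":0,"jaw":0.3},{"offset":[0,-0.0025,0],"twist":0,"jaw":0.3},{"offset":[0,-0.0025,0],"twist":0,"jaw":0.3},{"offset":[0,-0.0025,0],"twist":0,"jaw":0.3}]}}

```text
time_s: 3.95
position: [0.5509, 0.0021, 0.0475]
tcp_rot: [0.693, 0.721, 0.0, 0.001]
force: [5.6, -1.5, -5.1]
finger_gap: 0.0359
grip_force: 30.0
```

```bash
python3 -c "
from h import *
go(None)"
```

```text
t 3.95 pos [0.5509 0.0021 0.0475] yhead 2.24 down [ 0.001 -0.    -1.   ] F [ 5.6 -1.5 -5.1] gap 0.0359 grip 30.0
```

Call:
{"method": "servo_tool", "body": {"plan": [{"offset":[0.004,0,0],"twist":0,"jaw":0.3},{"offset":[0.01,0,0],"twist":0,"jaw":0.3},{"offset":[0.018,0,0],"twist":0,"jaw":0.3},{"offset":[0.026,0,0],"twist":0,"jaw":0.3},{"offset":[0.034,0,0],"twist":0,"jaw":0.3},{"offset":[0.036,0,0],"twist":0,"jaw":0.3},{"offset":[0.036,0,0],"twist":0,"jaw":0.3},{"offset":[0.036,0,0],"twist":0,"jaw":0.3}]}}

```text
time_s: 4.75
position: [0.5493, 0.0385, 0.0475]
tcp_rot: [0.693, 0.721, 0.0, 0.0]
force: [5.1, 2.8, -3.5]
finger_gap: 0.0355
grip_force: 30.0
```

Call:
{"method": "servo_tool", "body": {"plan": [{"offset":[0,0,0],"twist":0,"jaw":0.9},{"offset":[0,0,0],"twist":0,"jaw":1},{"offset":[0,0,0],"twist":0,"jaw":1},{"offset":[0,0,0],"twist":0,"jaw":1},{"offset":[0,0,-0.03],"twist":0,"jaw":1},{"offset":[0,0,-0.065],"twist":0,"jaw":1},{"offset":[0,0,-0.1],"twist":0,"jaw":1},{"offset":[0,0,-0.11],"twist":0,"jaw":1},{"offset":[0,0,-0.11],"twist":0,"jaw":1}]}}

```text
time_s: 5.65
position: [0.5496, 0.0383, 0.1587]
tcp_rot: [0.693, 0.721, 0.001, 0.001]
force: [-0.3, 0.0, -0.9]
finger_gap: 0.0936
grip_force: 0.0
```

```bash
python3 -c "
from h import *
import pickle
go([.5565,-.131,.08],2.3);s=status.read_state();im=eyes.get_image('wrist');cv2.imwrite('pics/w2.png',im[...,::-1]);pickle.dump(s,open('w2.pkl','wb'))"
```

```text
t 5.65 pos [0.5496 0.0383 0.1587] yhead 2.24 down [ 0.002  0.001 -1.   ] F [-0.3  0.  -0.9] gap 0.0936 grip 0.0
offset [-1.695e-01  1.000e-04  7.860e-02] twist -0.06
```

View pics/w2.png

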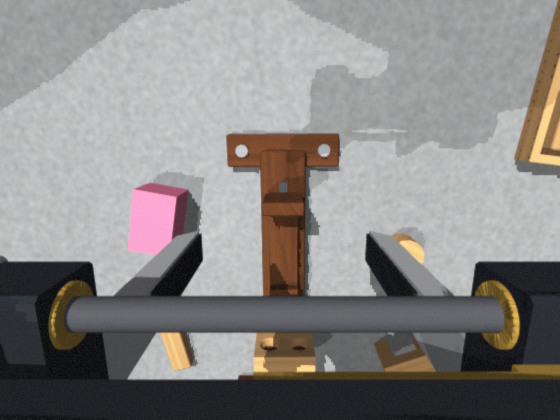

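The jaw is open by about 36 mm and the fin has cleared. I'll move part of the way to measure the block from closer up.

Call:
{"method": "servo_tool", "body": {"plan": [{"offset":[-0.02,0,0],"twist":0,"jaw":1},{"offset":[-0.05,0,-0.01],"twist":0,"jaw":1},{"offset":[-0.08,0,-0.02],"twist":0,"jaw":1},{"offset":[-0.1,0,-0.02],"twist":0,"jaw":1},{"offset":[-0.11,0,-0.02],"twist":0,"jaw":1},{"offset":[-0.11,0,-0.02],"twist":0,"jaw":1},{"offset":[-0.11,0,-0.02],"twist":0,"jaw":1}]}}

```text
time_s: 6.4
position: [0.553, -0.0707, 0.1765]
tcp_rot: [0.693, 0.721, -0.0, -0.001]
force: [-0.3, 0.3, -0.6]
finger_gap: 0.0939
grip_force: 0.0
```

```bash
python3 -c "
from h import *
import pickle
go(None);s=status.read_state();im=eyes.get_image('wrist');g=im[...,::-1];cv2.imwrite('pics/w3.png',g);pickle.dump(s,open('w3.pkl','wb'))
cv2.imwrite('pics/c3.png',cv2.resize(g[100:300,200:360],None,fx=4,fy=3,interpolation=cv2.INTER_CUBIC))"
```

```text
t 6.4 pos [ 0.553  -0.0707  0.1765] yhead 2.28 down [-0.001  0.    -1.   ] F [-0.3  0.3 -0.6] gap 0.0939 grip 0.0
```

View pics/c3.png

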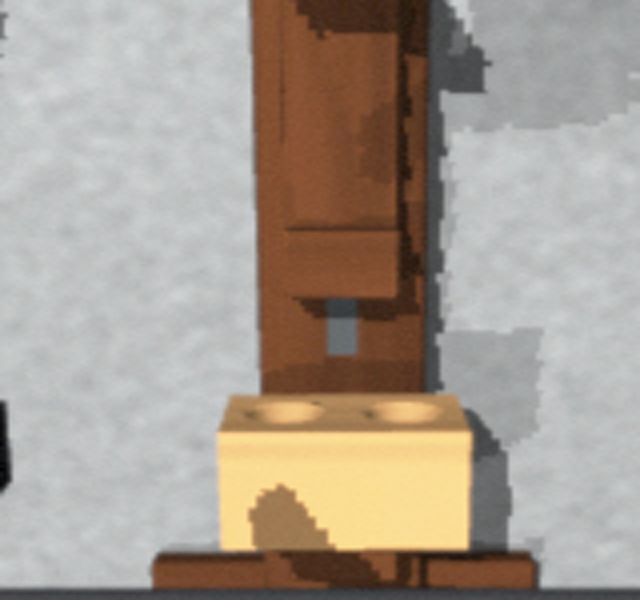

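Close up, the block's top spans columns 254–318 and rows 243–283. The jaw face edge is at row 199, which leaves a clear gap.

```bash
python3 - <<'E'
from h import *
import pickle
s=pickle.load(open('w3.pkl','rb'));c=cam('wrist',s)
B=ray(c,[(254.3,243.3),(318,243.3),(317.5,283),(255,283)],.06);print(B.round(4)[:,:2],B.mean(0).round(4))
print("jaw",ray(c,[(286,199),(286,176)],.041).round(4)[:,:2])
b=B.mean(0);go([b[0],b[1],.085],2.3)
E
```

```text
[[ 0.5257 -0.1109]
 [ 0.5858 -0.1084]
 [ 0.5879 -0.149 ]
 [ 0.5272 -0.1516]] [ 0.5566 -0.13    0.06  ]
jaw [[ 0.554  -0.0709]
 [ 0.5531 -0.0485]]
t 6.45 pos [ 0.5531 -0.0705  0.1768] yhead 2.31 down [-0.001  0.    -1.   ] F [-0.1  0.9  0.1] gap 0.0938 grip 0.0
offset [-0.0596  0.0012  0.0918] twist 0.01
```

Call:
{"method": "servo_tool", "body": {"plan": [{"offset":[-0.03,0.0005,0],"twist":0,"jaw":1},{"offset":[-0.058,0.001,0.01],"twist":0,"jaw":1},{"offset":[-0.0595,0.001,0.05],"twist":0,"jaw":1},{"offset":[-0.0595,0.001,0.085],"twist":0,"jaw":1},{"offset":[-0.0595,0.001,0.095],"twist":0,"jaw":1},{"offset":[-0.0595,0.001,0.095],"twist":0,"jaw":1}]}}

```text
time_s: 7.05
position: [0.5561, -0.1303, 0.0816]
tcp_rot: [0.693, 0.721, -0.001, -0.001]
force: [-0.6, 0.9, 0.7]
finger_gap: 0.0941
grip_force: 0.0
```

```bash
python3 -c "
from h import *
go([.5566,-.130,.047],2.3)"
```

```text
t 7.05 pos [ 0.5561 -0.1303  0.0816] yhead 2.3 down [-0.002  0.    -1.   ] F [-0.6  0.9  0.7] gap 0.0941 grip 0.0
offset [0.0002 0.0006 0.0346] twist -0.0
```

Call:
{"method": "servo_tool", "body": {"plan": [{"offset":[0,0.0005,0.02],"twist":0,"jaw":1},{"offset":[0,0.0005,0.0345],"twist":0,"jaw":1},{"offset":[0,0.0005,0.0345],"twist":0,"jaw":0.8},{"offset":[0,0.0005,0.0345],"twist":0,"jaw":0.55},{"offset":[0,0.0005,0.0345],"twist":0,"jaw":0.55},{"offset":[0,0.0005,0.0345],"twist":0,"jaw":0.55},{"offset":[0,0.0005,0.0345],"twist":0,"jaw":0.55},{"offset":[0,0.0005,0.0345],"twist":0,"jaw":0.55}]}}

```text
time_s: 7.85
position: [0.5574, -0.1312, 0.0486]
tcp_rot: [0.693, 0.721, 0.0, 0.0]
force: [-1.3, 0.4, 7.7]
finger_gap: 0.0597
grip_force: 30.0
```

```bash
python3 -c "
from h import *
go(None)"
```

```text
t 7.85 pos [ 0.5574 -0.1312  0.0486] yhead 2.24 down [ 0.001  0.    -1.   ] F [-1.3  0.4  7.7] gap 0.0597 grip 30.0
```

Call:
{"method": "servo_tool", "body": {"plan": [{"offset":[0.002,0,-0.005],"twist":0,"jaw":0.55},{"offset":[0.004,0,-0.015],"twist":0,"jaw":0.55},{"offset":[0.006,0,-0.03],"twist":0,"jaw":0.55},{"offset":[0.006,0,-0.042],"twist":0,"jaw":0.55},{"offset":[0.006,0,-0.045],"twist":0,"jaw":0.55},{"offset":[0.006,0,-0.045],"twist":0,"jaw":0.55},{"offset":[0.006,0,-0.045],"twist":0,"jaw":0.55}]}}

```text
time_s: 8.55
position: [0.5567, -0.1252, 0.0928]
tcp_rot: [0.693, 0.721, -0.0, -0.0]
force: [-1.0, -0.3, -0.4]
finger_gap: 0.0594
grip_force: 30.0
```

```bash
python3 -c "
from h import *
go(None);im=eyes.get_image('side');cv2.imwrite('pics/s4.png',im[...,::-1])
c=cam('side');p=proj(c,[.556,-.13,.08])[0];print(p)
x,y=p.astype(int);g=im[y-60:y+60,x-80:x+80,::-1];cv2.imwrite('pics/s4c.png',cv2.resize(g,None,fx=4,fy=4,interpolation=cv2.INTER_CUBIC))"
```

```text
t 8.55 pos [ 0.5567 -0.1252  0.0928] yhead 2.24 down [-0. -0. -1.] F [-1.  -0.3 -0.4] gap 0.0594 grip 30.0
[302.84443481 256.826602  ]
```

View pics/s4c.png

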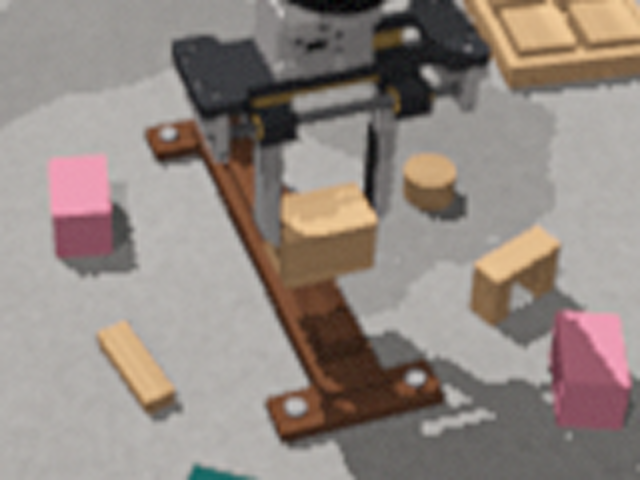

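The block is held level and well clear of the vice. I'll lower it until its lower part sits behind the fixed jaw's top edge, then drag it toward −y so it pivots in the grip.

Call:
{"method": "servo_tool", "body": {"plan": [{"offset":[0,0,0.012],"twist":0,"jaw":0.55},{"offset":[0,0,0.025],"twist":0,"jaw":0.55},{"offset":[0,0,0.031],"twist":0,"jaw":0.55},{"offset":[-0.004,0,0.031],"twist":0,"jaw":0.55},{"offset":[-0.008,0,0.031],"twist":0,"jaw":0.55},{"offset":[-0.012,0,0.031],"twist":0,"jaw":0.55},{"offset":[-0.015,0,0.031],"twist":0,"jaw":0.55},{"offset":[-0.015,0,0.031],"twist":0,"jaw":0.55}]}}

```text
time_s: 9.4
position: [0.5574, -0.139, 0.0624]
tcp_rot: [0.693, 0.721, 0.001, -0.001]
force: [-3.9, 9.2, 6.1]
finger_gap: 0.0595
grip_force: 30.0
```

```bash
python3 -c "
from h import *
go(None)"
```

```text
t 9.4 pos [ 0.5574 -0.139   0.0624] yhead 2.27 down [-0.001  0.002 -1.   ] F [-3.9  9.2  6.1] gap 0.0595 grip 30.0
```

Call:
{"method": "servo_tool", "body": {"plan": [{"offset":[-0.003,0,0],"twist":0,"jaw":0.55},{"offset":[-0.006,0,0.001],"twist":0,"jaw":0.55},{"offset":[-0.009,0,0.002],"twist":0,"jaw":0.55},{"offset":[-0.012,0,0.003],"twist":0,"jaw":0.55},{"offset":[-0.015,0,0.003],"twist":0,"jaw":0.55},{"offset":[-0.015,0,0.003],"twist":0,"jaw":0.55}]}}

```text
time_s: 10.0
position: [0.5585, -0.1543, 0.0595]
tcp_rot: [0.693, 0.721, 0.001, -0.0]
force: [-0.8, 7.9, 4.4]
finger_gap: 0.0596
grip_force: 30.0
```

```bash
python3 -c "
from h import *
go(None);im=eyes.get_image('side');cv2.imwrite('pics/s5.png',im[...,::-1])
g=im[200:300,240:370,::-1];cv2.imwrite('pics/s5c.png',cv2.resize(g,None,fx=5,fy=5,interpolation=cv2.INTER_CUBIC))"
```

```text
t 10.0 pos [ 0.5585 -0.1543  0.0595] yhead 2.26 down [ 0.001  0.002 -1.   ] F [-0.8  7.9  4.4] gap 0.0596 grip 30.0
```

View pics/s5c.png

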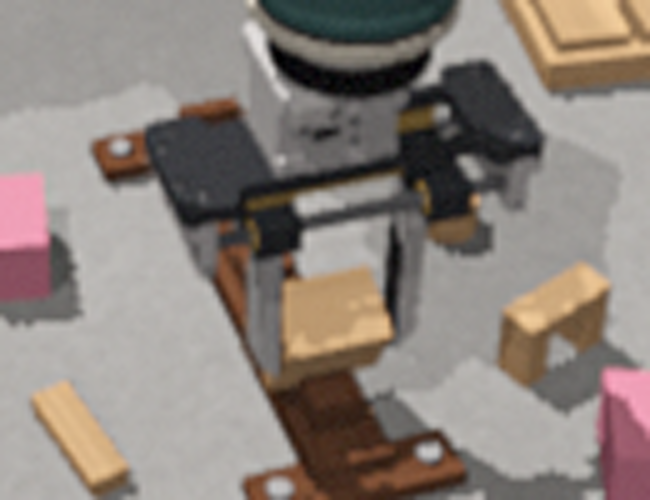

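The block is rotating in the grip; its old top now faces the −y camera side, at (335,310) in the crop. I'll continue, then press it flat on the jaw top.

Call:
{"method": "servo_tool", "body": {"plan": [{"offset":[-0.003,0,0.001],"twist":0,"jaw":0.55},{"offset":[-0.006,0,0.002],"twist":0,"jaw":0.55},{"offset":[-0.009,0,0.003],"twist":0,"jaw":0.55},{"offset":[-0.009,0,0.004],"twist":0,"jaw":0.55},{"offset":[-0.009,0,0.005],"twist":0,"jaw":0.55},{"offset":[-0.009,0,0.005],"twist":0,"jaw":0.55}]}}

```text
time_s: 10.65
position: [0.5592, -0.164, 0.055]
tcp_rot: [0.693, 0.721, 0.001, 0.0]
force: [-0.7, 4.1, 9.5]
finger_gap: 0.0594
grip_force: 30.0
```

```bash
python3 -c "
from h import *
go(None)"
```

```text
t 10.65 pos [ 0.5592 -0.164   0.055 ] yhead 2.24 down [ 0.002  0.001 -1.   ] F [-0.7  4.1  9.5] gap 0.0594 grip 30.0
```

Call:
{"method": "servo_tool", "body": {"plan": [{"offset":[0,0,0.001],"twist":0,"jaw":0.55},{"offset":[0,0,0.002],"twist":0,"jaw":0.55},{"offset":[0,0,0.002],"twist":0,"jaw":0.55}]}}

```text
time_s: 10.95
position: [0.5594, -0.164, 0.0531]
tcp_rot: [0.693, 0.721, 0.001, 0.001]
force: [-0.5, 5.4, 10.7]
finger_gap: 0.0595
grip_force: 30.0
```

```bash
python3 -c "
from h import *
go(None)"
```

```text
t 10.95 pos [ 0.5594 -0.164   0.0531] yhead 2.25 down [ 0.002  0.001 -1.   ] F [-0.5  5.4 10.7] gap 0.0595 grip 30.0
```

Call:
{"method": "servo_tool", "body": {"plan": [{"offset":[0,0,0.001],"twist":0,"jaw":0.55},{"offset":[0,0,0.002],"twist":0,"jaw":0.55},{"offset":[0,0,0.002],"twist":0,"jaw":0.55}]}}

```text
time_s: 11.25
position: [0.5596, -0.1641, 0.0512]
tcp_rot: [0.693, 0.721, 0.001, 0.001]
force: [-0.3, 5.7, 11.1]
finger_gap: 0.0596
grip_force: 30.0
```

```bash
python3 -c "
from h import *
go(None);im=eyes.get_image('side');g=im[210:290,250:360,::-1];cv2.imwrite('pics/s6c.png',cv2.resize(g,None,fx=7,fy=7,interpolation=cv2.INTER_CUBIC))"
```

```text
t 11.25 pos [ 0.5596 -0.1641  0.0512] yhead 2.25 down [ 0.002  0.001 -1.   ] F [-0.3  5.7 11.1] gap 0.0596 grip 30.0
```

View pics/s6c.png

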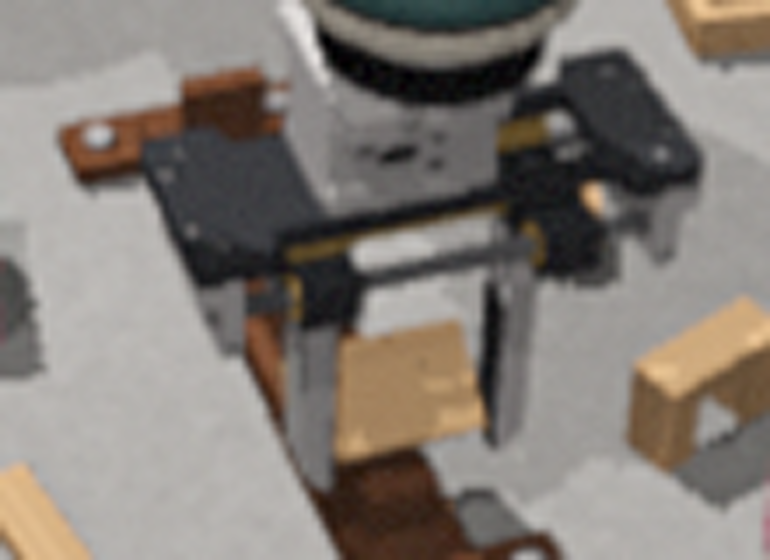

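```bash
python3 - <<'E'
from h import *
c=cam('side');K,r,o=c
a=np.radians(2.3);ux=np.array([np.cos(a),np.sin(a),0]);uy=np.array([-ux[1],ux[0],0])
s=status.read_state();t=s["position"];print("cam",o.round(3))
P=[]
for px in [(460,320),(487,425),(487,432)]:
    q=np.array([px[0]/7+250-.5,px[1]/7+210-.5,1]);d=r@np.linalg.inv(K)@q
    k=(ux@(t+.03*ux-o))/(ux@d);X=o+k*d;P.append([uy@(X-t),X[2]]);print(np.round(P[-1],4))
e=np.array(P[0])-P[1];print(np.hypot(*e),"tilt of face from vertical",np.degrees(np.arctan2(e[0],e[1])))
E
```

```text
cam [ 0.288 -0.861  0.805]
[0.0307 0.0798]
[0.0005 0.0553]
[0.     0.0523]
0.03883502493442199 tilt of face from vertical 50.96687284868556
```

```bash
python3 - <<'E'
from h import *
c=cam('side');K,r,o=c
a=np.radians(2.3);ux=np.array([np.cos(a),np.sin(a),0]);uy=np.array([-ux[1],ux[0],0])
t=np.array([.5585,-.1543,.0595]);P=[]
for px in [(370,268),(390,335),(385,357)]:
    q=np.array([px[0]/5+240-.5,px[1]/5+200-.5,1]);d=r@np.linalg.inv(K)@q
    k=(ux@(t+.03*ux-o))/(ux@d);X=o+k*d;P.append([uy@(X-t),X[2]]);print(np.round(P[-1],4))
e=np.array(P[0])-P[1];print(np.hypot(*e),np.degrees(np.arctan2(e[0],e[1])))
E
```

```text
[0.0309 0.0784]
[0.0003 0.0595]
[0.0041 0.0404]
0.035941657561275604 58.155786460243284
```

The in-hand pivot reached only about 39°, because the block also slid in the pads and is now gripped near one edge. I'll carry it back over the bed and press its lowest edge there. That edge is about 25 mm outboard of the pads, so the lever arm grows as the block turns.

Call:
{"method": "servo_tool", "body": {"plan": [{"offset":[0.002,0,-0.01],"twist":0,"jaw":0.55},{"offset":[0.01,0,-0.02],"twist":0,"jaw":0.55},{"offset":[0.025,0,-0.02],"twist":0,"jaw":0.55},{"offset":[0.034,0,-0.02],"twist":0,"jaw":0.55},{"offset":[0.034,0,-0.01],"twist":0,"jaw":0.55},{"offset":[0.034,0,0.0],"twist":0,"jaw":0.55},{"offset":[0.034,0,0.005],"twist":0,"jaw":0.55},{"offset":[0.034,0,0.008],"twist":0,"jaw":0.55},{"offset":[0.034,0,0.008],"twist":0,"jaw":0.55}]}}

```text
time_s: 12.2
position: [0.5563, -0.1312, 0.0415]
tcp_rot: [0.694, 0.72, -0.001, -0.0]
force: [-4.3, 0.5, 5.8]
finger_gap: 0.0591
grip_force: 30.0
```

```bash
python3 -c "
from h import *
go(None)"
```

```text
t 12.2 pos [ 0.5563 -0.1312  0.0415] yhead 2.17 down [-0.001 -0.    -1.   ] F [-4.3  0.5  5.8] gap 0.0591 grip 30.0
```

Call:
{"method": "servo_tool", "body": {"plan": [{"offset":[0,0,0.002],"twist":0,"jaw":0.55},{"offset":[0,0,0.004],"twist":0,"jaw":0.55},{"offset":[0,0,0.006],"twist":0,"jaw":0.55},{"offset":[0,0,0.008],"twist":0,"jaw":0.55},{"offset":[0,0,0.008],"twist":0,"jaw":0.55}]}}

```text
time_s: 12.7
position: [0.5565, -0.1328, 0.0345]
tcp_rot: [0.694, 0.72, -0.001, 0.001]
force: [-8.1, -7.0, 18.9]
finger_gap: 0.0598
grip_force: 30.1
```

```bash
python3 -c "
from h import *
go(None);im=eyes.get_image('side');g=im[210:290,250:360,::-1];cv2.imwrite('pics/s7c.png',cv2.resize(g,None,fx=7,fy=7,interpolation=cv2.INTER_CUBIC))"
```

```text
t 12.7 pos [ 0.5565 -0.1328  0.0345] yhead 2.1 down [-0.    -0.002 -1.   ] F [-8.1 -7.  18.9] gap 0.0598 grip 30.1
```

View pics/s7c.png

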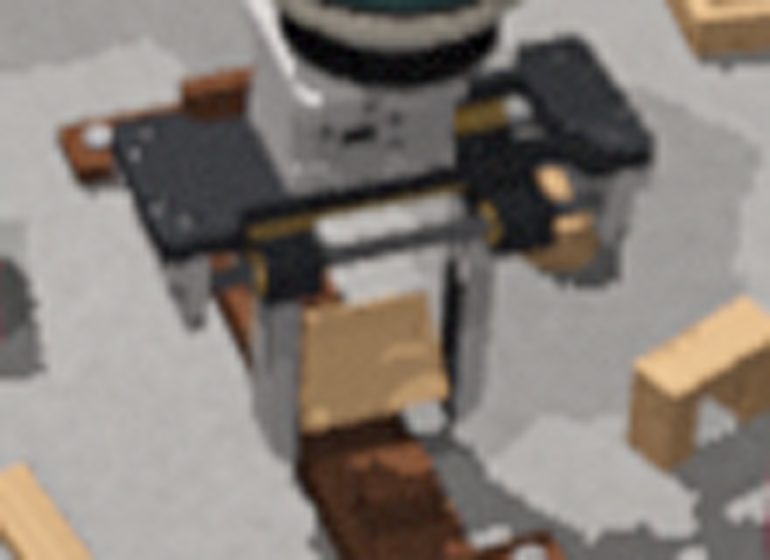

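```bash
cat >>h.py <<'E'
def edge(t,pts,f,off):
    "block right-end edge points (crop px) -> (vice y from tcp, z)"
    K,r,o=cam('side');a=np.radians(2.3);ux=np.array([np.cos(a),np.sin(a),0]);uy=np.array([-ux[1],ux[0],0]);P=[]
    for p in pts:
        q=np.array([p[0]/f+off[0]-.5,p[1]/f+off[1]-.5,1]);d=r@np.linalg.inv(K)@q
        X=o+(ux@(t+.03*ux-o))/(ux@d)*d;P.append([uy@(X-t),X[2]])
    P=np.array(P);e=P[0]-P[1];print(P.round(4).tolist(),"len",np.hypot(*e).round(4),"theta",90-np.degrees(np.arctan2(e[0],e[1])).round(1))
E
python3 -c "
from h import *
edge(status.read_state()['position'],[(425,292),(445,395)],7,(250,210))"
```

```text
[[0.0284, 0.0686], [0.0035, 0.0387]] len 0.0389 theta 50.2
```

The edge analysis gives θ ≈ 50°, so the block is turning the right way. I'll keep pressing.

Call:
{"method": "servo_tool", "body": {"plan": [{"offset":[-0.001,0,0.002],"twist":0,"jaw":0.55},{"offset":[-0.002,0,0.004],"twist":0,"jaw":0.55},{"offset":[-0.003,0,0.006],"twist":0,"jaw":0.55},{"offset":[-0.004,0,0.008],"twist":0,"jaw":0.55},{"offset":[-0.004,0,0.008],"twist":0,"jaw":0.55}]}}

```text
time_s: 13.25
position: [0.5567, -0.1362, 0.0262]
tcp_rot: [0.694, 0.72, -0.001, 0.0]
force: [-7.4, -5.5, 14.0]
finger_gap: 0.0597
grip_force: 30.0
```

```bash
python3 - <<'E'
from h import *
go(None);s=status.read_state();im=eyes.get_image('side');cv2.imwrite('pics/s8.png',im[...,::-1])
h=cv2.cvtColor(im,cv2.COLOR_RGB2HSV);m=cv2.inRange(h,(10,70,90),(30,255,255))
p=proj(cam('side'),s['position']+[0,.01,.01])[0];print(p)
n,l,st,ce=cv2.connectedComponentsWithStats(m)
for i in range(1,n):
    if st[i,4]>80 and abs(ce[i]-p).max()<25:
        print(st[i],ce[i]);c=cv2.findContours((l==i).astype('uint8'),0,2)[0][0];print(cv2.approxPolyDP(c,1.5,True)[:,0].tolist())
E
```

```text
t 13.25 pos [ 0.5567 -0.1362  0.0262] yhead 2.12 down [-0.    -0.001 -1.   ] F [-7.4 -5.5 14. ] gap 0.0597 grip 30.0
[301.95150062 268.23591856]
[293 253  22  21 377] [302.55437666 262.65782493]
[[293, 256], [293, 273], [314, 268], [311, 254], [297, 253]]
```

```bash
python3 -c "
from h import *
t=status.read_state()['position']
edge(t,[(311.5,253.2),(314.8,268.5)],1,(0.5,0.5))
im=cv2.imread('pics/s8.png');g=cv2.cvtColor(im,6)
print(im[246:276,309:313,2].T.tolist())
print(im[246:276,303,:].tolist())"
```

```text
[[0.0227, 0.0696], [-0.005, 0.0406]] len 0.0401 theta 46.2
[[101, 59, 68, 145, 183, 181, 188, 206, 196, 148, 121, 121, 125, 122, 120, 139, 139, 126, 127, 127, 128, 145, 159, 160, 161, 147, 115, 113, 135, 134], [96, 64, 73, 137, 174, 170, 166, 193, 182, 128, 121, 121, 124, 125, 130, 140, 135, 122, 124, 134, 138, 151, 159, 160, 162, 161, 155, 141, 124, 127], [77, 63, 89, 145, 167, 163, 161, 178, 167, 129, 124, 123, 128, 132, 146, 149, 127, 122, 125, 146, 162, 160, 160, 158, 159, 165, 166, 134, 81, 104], [72, 66, 97, 149, 169, 165, 160, 153, 144, 135, 128, 121, 119, 122, 138, 141, 128, 129, 129, 149, 163, 162, 162, 143, 135, 152, 160, 137, 77, 74]]
[[177, 179, 182], [138, 141, 145], [73, 71, 72], [67, 64, 65], [120, 121, 122], [172, 174, 176], [176, 188, 201], [139, 170, 198], [102, 140, 175], [99, 137, 170], [87, 121, 155], [68, 96, 123], [63, 90, 119], [65, 92, 118], [68, 95, 122], [75, 100, 127], [74, 99, 128], [71, 97, 126], [72, 98, 126], [74, 99, 127], [70, 98, 125], [72, 98, 127], [70, 99, 125], [74, 102, 130], [73, 101, 129], [60, 87, 112], [35, 50, 71], [15, 30, 47], [37, 54, 86], [43, 62, 98]]
```

```bash
python3 -c "
from h import *
im=cv2.imread('pics/s8.png').astype(int)
for r in range(248,278): print(r,' '.join('%3d/%3d'%(im[r,c,2],im[r,c,2]-im[r,c,0]) for c in range(291,319,2)))"
```

```text
248  28/ -8  26/ -8  54/  6 167/  5 126/  4 100/  1  72/ -1  62/ -2  61/ -1  68/  1  89/  1 109/  5  93/  6  93/  3
249  36/ -4  33/ -3  35/ -3  88/ -1  69/ -2  63/  1  65/ -2  72/  2  99/  4 145/  6 145/  5 147/  3 105/  4 110/  4
250  32/ -4  39/ -1  31/ -5  54/ -1  64/  1  89/  1 122/  2 156/  4 162/  4 183/  4 167/  4 152/  5  95/  4 116/  4
251  33/ -2  33/ -2  28/ -1  71/ 28 106/  4 159/  4 176/  4 192/  7 187/ 11 181/  4 163/  4 147/  7  80/  3 111/  4
252  37/ -4  34/ -1  25/ -6  81/ 42 143/  7 197/ 17 201/ 25 211/ 44 207/ 51 188/ 28 161/  4 135/  5  67/  2 107/  5
253  22/ -4  27/ -2  26/ -2 130/ 62 186/ 55 205/ 52 198/ 59 204/ 80 205/ 81 206/ 70 178/ 30 123/  4  45/  2 103/  4
254  23/ -2  23/ -3  34/  4 187/ 79 216/ 84 196/ 78 175/ 73 175/ 76 187/ 77 196/ 80 167/ 52 118/  5  27/  1 102/  3
255  25/ -3  39/  4  70/ 29 202/ 81 218/ 84 194/ 79 170/ 71 164/ 71 164/ 70 148/ 66 129/ 52 119/  6  21/  0 106/  5
256  43/ -3 107/ 38 154/ 66 202/ 78 200/ 79 180/ 76 155/ 68 134/ 61 124/ 54 121/ 56 124/ 52 110/  4  27/  0 103/  2
257  87/  1 157/ 54 180/ 76 179/ 75 153/ 67 121/ 56 123/
[... 1679 characters left out ...]
/  4
272 116/  2 110/ 49 158/ 69 122/ 55 116/ 55  98/ 45  71/ 36  49/ 24  37/ 23 115/  7 166/  4 130/  4  87/  3 139/  6
273 117/  2 113/ 50 137/ 64  89/ 43  77/ 39  48/ 28  47/ 32  55/ 34  73/ 44 113/ 35 134/  3 125/  6  86/  3 155/  4
274 118/  2  84/ 30  80/ 41  46/ 27  47/ 29  62/ 36  86/ 49 108/ 60 117/ 67 135/ 64  81/ 10  79/  3  83/  3 164/  7
275 115/  2  44/ 16  49/ 25  42/ 26  64/ 32  73/ 40  98/ 55 133/ 75 135/ 74 134/ 79 104/ 44  71/  0  77/  4 135/  6
276 110/  3  39/ 18  48/ 29  52/ 27  72/ 40  72/ 45  74/ 42 117/ 70 136/ 75 127/ 78 108/ 53  88/  0  92/  4  76/  2
277 111/  3  44/ 16  56/ 31  62/ 36  69/ 41  71/ 41  74/ 39  90/ 52 115/ 67 104/ 64  77/ 37 108/  4 109/  3  83/  4
```

```bash
python3 -c "
from h import *
t=status.read_state()['position']
edge(t,[(312.2,254.8),(314.8,269.3)],1,(0.5,0.5))
edge(t,[(312.2,254.6),(314.8,269.8)],1,(0.5,0.5))
edge(t,[(311.8,252.7),(312.2,254.8)],1,(0.5,0.5))"
```

```text
[[0.0176, 0.0685], [-0.0054, 0.0381]] len 0.0381 theta 52.9
[[0.0177, 0.0691], [-0.0056, 0.0366]] len 0.04 theta 54.4
[[0.0211, 0.0728], [0.0176, 0.0685]] len 0.0055 theta 50.9
```

Now θ ≈ 52°, just past the balance point. I'll gain margin by pressing while dragging toward −y, so bed friction adds to the turn.

Call:
{"method": "servo_tool", "body": {"plan": [{"offset":[0.003,0,-0.004],"twist":0,"jaw":0.55},{"offset":[0.01,0,-0.004],"twist":0,"jaw":0.55},{"offset":[0.016,0,-0.004],"twist":0,"jaw":0.55},{"offset":[0.016,0,0.001],"twist":0,"jaw":0.55},{"offset":[0.015,0,0.003],"twist":0,"jaw":0.55},{"offset":[0.012,0,0.004],"twist":0,"jaw":0.55},{"offset":[0.009,0,0.005],"twist":0,"jaw":0.55},{"offset":[0.006,0,0.006],"twist":0,"jaw":0.55},{"offset":[0.003,0,0.007],"twist":0,"jaw":0.55},{"offset":[0.003,0,0.007],"twist":0,"jaw":0.55}]}}

```text
time_s: 14.3
position: [0.5575, -0.1306, 0.0188]
tcp_rot: [0.693, 0.721, 0.0, -0.0]
force: [-0.9, 2.3, 5.9]
finger_gap: 0.0596
grip_force: 30.0
```

```bash
python3 - <<'E'
from h import *
go(None);im=eyes.get_image('side')[...,::-1];cv2.imwrite('pics/s9.png',im);im=im.astype(int)
for r in range(246,278): print(r,' '.join('%3d/%2d'%(im[r,c,2],im[r,c,2]-im[r,c,0]) for c in range(292,318,2)))
E
```

```text
t 14.3 pos [ 0.5575 -0.1306  0.0188] yhead 2.26 down [ 0.     0.001 -1.   ] F [-0.9  2.3  5.9] gap 0.0596 grip 30.0
246  85/46  91/51 112/14 148/ 4 188/ 5 186/ 6 188/ 6 183/ 6 147/ 5 135/ 4  97/ 2  69/ 0  74/-1
247  75/34  72/33 144/18 171/ 2 186/ 4 171/ 7 166/ 6 144/ 5 100/ 3  75/ 0  68/ 0  65/-1  66/-2
248  29/-2  50/13 158/37 169/ 4 158/ 4 125/ 3 103/ 0  69/-4  65/-2  63/ 0  66/ 1  67/ 2  76/ 3
249  34/-6  25/-1 117/40 111/ 2  86/ 0  69/-4  66/-1  62/ 2  77/ 8  91/ 2 133/ 4  92/ 1  93/ 2
250  40/-2  35/-5  55/ 2  63/-8  66/ 1  69/ 5 108/33 142/54 171/49 142/ 2 162/ 4  99/ 4  99/ 4
251  35/-3  26/-6  43/ 0  81/17 127/44 147/61 175/70 192/76 217/68 163/ 5 155/ 4  75/ 4 109/ 5
252  28/-7  27/-4  99/38 193/80 185/75 158/67 172/73 178/74 220/82 182/31 148/ 4  41/ 1 123/ 6
253  30/-3  21/-5 153/68 230/86 197/81 120/53 123/56 139/61 216/83 204/63 149/ 7  28/-2 124/ 4
254  30/-2  16/-9 167/73 225/84 207/82 166/70 173/72 184/76 213/81 196/76 144/16  23/-3 110/ 4
255  21/-9  21/-3 151/68 218/83 217/83 207/81 206/80 196/78 181/75 153/68 124/29  21/-2  98/ 3
256  37/ 5  95/39 159/65 216/81 20
[... 1355 characters left out ...]
 126/21 138/ 5  65/-1  66/ 2 116/ 3
271 101/17 124/57 131/58 116/51 105/49  97/43  70/32  41/25  87/ 4  85/ 2  72/ 1  66/ 1 116/ 3
272  97/18 112/52 122/54  90/41  69/34  53/27  45/25  44/22  56/24  70/ 3  66/ 1  70/ 1 113/ 3
273  83/13  84/41  77/39  51/24  46/26  48/25  52/24  74/41  82/51  73/10  73/-2  76/ 1  98/ 4
274  68/ 5  47/28  49/26  46/28  51/24  65/37  68/40  83/47  87/50  69/21  85/ 0  90/ 3  80/ 3
275  70/ 7  51/25  64/33  58/33  64/35  73/40  77/43  71/45  75/42  74/43  99/-1 103/ 4  72/ 4
276  74/10  51/30  72/41  64/39  69/40  74/45  72/40  71/43 112/66 115/66 106/ 7 103/ 4  75/ 2
277  71/ 8  55/31  71/40  69/41  65/34  74/43  74/44  93/51 138/79 138/78 124/38 109/ 2  98/ 4
```

θ is now about 66°, since the wells face shows clearly. I'll check its position over the bed before the last bit.

```bash
python3 -c "
from h import *
t=status.read_state()['position']
edge(t,[(312.4,255),(313.4,269)],1,(0.5,0.5))"
```

```text
[[0.0129, 0.0667], [0.0, 0.0285]] len 0.0403 theta 71.4
```

Call:
{"method": "servo_tool", "body": {"plan": [{"offset":[-0.002,0,0.002],"twist":0,"jaw":0.55},{"offset":[-0.004,0,0.004],"twist":0,"jaw":0.55},{"offset":[-0.006,0,0.006],"twist":0,"jaw":0.55},{"offset":[-0.007,0,0.007],"twist":0,"jaw":0.55},{"offset":[-0.007,0,0.007],"twist":0,"jaw":0.55}]}}

```text
time_s: 14.85
position: [0.5578, -0.1373, 0.0118]
tcp_rot: [0.693, 0.721, 0.0, -0.0]
force: [-0.3, 4.1, 6.4]
finger_gap: 0.0599
grip_force: 30.0
```

```bash
python3 - <<'E'
from h import *
go(None);im=eyes.get_image('side')[...,::-1];cv2.imwrite('pics/s10.png',im);im=im.astype(int)
for r in range(246,278): print(r,' '.join('%3d/%2d'%(im[r,c,2],im[r,c,2]-im[r,c,0]) for c in range(296,318,2)))
E
```

```text
t 14.85 pos [ 0.5578 -0.1373  0.0118] yhead 2.28 down [ 0.     0.001 -1.   ] F [-0.3  4.1  6.4] gap 0.0599 grip 30.0
246  58/ 0  31/-4  22/-3  28/-2  26/ 2  48/16  71/27 106/26 122/15 141/15  59/11
247  26/-3  20/ 0  36/ 6  56/20  87/29 120/27 134/11 150/14 155/ 7 160/ 5  73/ 2
248  40/14  71/20 105/26 129/23 160/13 164/12 159/ 4 162/ 6 160/ 5 155/ 4  88/ 1
249  93/49 147/14 166/12 174/10 185/ 5 183/ 7 161/ 4 164/ 4 150/ 3 135/ 4  80/ 1
250 125/71 177/13 187/ 2 188/ 5 192/ 8 201/28 150/14 137/ 4 112/ 2  93/ 3  72/-1
251 124/72 160/28 191/ 9 196/25 183/25 176/40 116/19  80/ 0  65/-3  68/-2  67/ 0
252 122/64 154/62 178/27 169/43 135/42  88/10  63/-2  62/-2  64/-1  72/ 2  75/ 1
253 104/46 136/56 126/34  81/ 9  70/ 3  58/-8  74/ 6 106/21 115/ 2 103/ 3 105/ 5
254  37/-4  74/ 1  66/-2  57/-8  63/-1  73/14 159/65 191/67 153/ 5 103/ 3 123/ 5
255  23/-7  71/ 2  89/24  73/19  90/33 101/43 183/78 221/80 164/ 6  75/ 3 125/ 5
256  39/ 8 150/58 193/80 139/64 105/51 113/57 181/74 215/86 178/22  57/ 1 107/ 5
257  46/13 197/81 225/84 193/79 156/73 155/74 201/79 212/85 202/53  53/ 5  78/ 2
258  45/13 
[... 908 characters left out ...]
/54 117/51 117/50 117/51 116/51 122/53  28/ 5 108/ 3
270 113/51 118/52 117/54 115/52 117/51 118/50 118/51 119/52 119/53  36/ 7 108/ 2
271 116/50 116/51 117/53 118/51 119/52 117/51 118/51 116/42 104/40  24/ 3 115/ 5
272 116/52 117/53 117/52 119/52 116/51 101/42  94/42  93/23  72/11  23/-3 120/ 3
273 119/52 116/53 118/53 103/45  92/45  85/45  93/56  87/18  64/ 1  24/-1 123/ 3
274 113/52 102/47  94/41  79/40 108/61 112/63 103/57  86/28  67/-2  23/ 1 123/ 5
275  88/45  69/31  60/40  72/41 122/70 112/62  74/42  74/38  74/-2  33/ 2 119/ 3
276  58/31  50/29  63/42  74/42  89/54  77/44  70/42  91/53  91/11  42/ 2 115/ 4
277  61/37  48/28  59/34  77/40  75/41  74/43  89/52 124/72 126/43  81/ 0 104/ 3
```

θ ≈ 77°. I'll release so it settles the last few millimetres flat, raise the tool, and measure.

Call:
{"method": "servo_tool", "body": {"plan": [{"offset":[-0.002,0,0.002],"twist":0,"jaw":0.55},{"offset":[-0.002,0,0.003],"twist":0,"jaw":0.55},{"offset":[-0.002,0,0.003],"twist":0,"jaw":0.75},{"offset":[-0.002,0,0.003],"twist":0,"jaw":1},{"offset":[-0.002,0,0.003],"twist":0,"jaw":1},{"offset":[-0.002,0,0.003],"twist":0,"jaw":1},{"offset":[-0.002,0,-0.03],"twist":0,"jaw":1},{"offset":[-0.002,0,-0.07],"twist":0,"jaw":1},{"offset":[0.02,0,-0.11],"twist":0,"jaw":1},{"offset":[0.05,0,-0.15],"twist":0,"jaw":1},{"offset":[0.065,0,-0.16],"twist":0,"jaw":1},{"offset":[0.065,0,-0.16],"twist":0,"jaw":1}]}}

```text
time_s: 16.1
position: [0.5558, -0.0709, 0.1737]
tcp_rot: [0.692, 0.722, 0.001, 0.001]
force: [1.0, -0.4, -0.8]
finger_gap: 0.0939
grip_force: 0.0
```

```bash
python3 - <<'E'
from h import *
import pickle
go(None);s=status.read_state();im=eyes.get_image('wrist')[...,::-1];cv2.imwrite('pics/w11.png',im);pickle.dump(s,open('w11.pkl','wb'))
c=cam('wrist',s)
def top(im,c,s):
    h=cv2.cvtColor(im,cv2.COLOR_BGR2HSV);m=cv2.inRange(h,(10,60,60),(30,190,255));m[292:]=0
    n,l,st,ce=cv2.connectedComponentsWithStats(m)
    for i in range(1,n):
        if st[i,4]>300:
            k=cv2.findContours((l==i).astype('uint8'),0,2)[0][0]
            print(st[i],ce[i].round(1),ray(c,ce[i],.06).round(3)[0],cv2.approxPolyDP(k,2.5,True)[:,0].tolist())
top(im,c,s)
E
```

```text
t 16.1 pos [ 0.5558 -0.0709  0.1737] yhead 2.43 down [ 0.003  0.001 -1.   ] F [ 1.  -0.4 -0.8] gap 0.0939 grip 0.0
[ 520    0   40   54 1784] [542.3  26.8] [0.758 0.085 0.06 ] [[532, 0], [520, 47], [559, 53], [559, 0]]
[  223    15   116   277 13786] [280.4 144. ] [ 0.55  -0.018  0.06 ] [[224, 16], [224, 48], [227, 52], [253, 50], [258, 52], [263, 211], [262, 218], [253, 221], [250, 249], [251, 270], [261, 270], [263, 280], [261, 287], [236, 286], [234, 291], [330, 291], [326, 285], [308, 285], [302, 289], [301, 277], [301, 282], [296, 285], [294, 274], [268, 276], [269, 271], [312, 271], [315, 232], [311, 221], [302, 218], [302, 191], [296, 193], [295, 88], [266, 89], [260, 82], [303, 82], [304, 48], [308, 51], [337, 49], [337, 15]]
[297 118   7  69 315] [300.4 149.8] [ 0.568 -0.022  0.06 ] [[298, 118], [297, 163], [302, 186], [303, 119]]
[ 383  129   44   39 1371] [404.6 147.6] [ 0.659 -0.016  0.06 ] [[393, 131], [383, 144], [387, 160], [401, 167], [418, 163], [426, 149], [424, 137], [412, 129]]
[150 212  29  39 709] [163.7 228.3] [ 0.445 -0.099  0.06 ] [[171, 212], [150, 217], [160, 250], [178, 234]]
[409 233  39  39 920] [428.4 252.2] [ 0.693 -0.112  0.06 ] [[412, 237], [415, 248], [409, 252], [429, 271], [447, 264], [443, 248], [424, 233]]
```

```bash
cat >>h.py <<'E'
def blk(im,c,y1=292,pr=True):
    m=((im[...,2].astype(int)>140)&(im[...,2].astype(int)-im[...,0]>45)).astype('uint8');m[y1:]=0;m[:,:200]=0;m[:,370:]=0;m[:200]=0
    n,l,st,ce=cv2.connectedComponentsWithStats(m);i=1+st[1:,4].argmax()
    k=cv2.findContours((l==i).astype('uint8'),0,2)[0][0]
    print(st[i],cv2.approxPolyDP(k,2,True)[:,0].tolist())
E
python3 - <<'E'
from h import *
import pickle
im=cv2.imread('pics/w11.png');c=cam('wrist',pickle.load(open('w11.pkl','rb')));blk(im,c)
a=im.astype(int)
for r in range(216,280,2): print(r,' '.join('%3d/%2d'%(a[r,x,2],a[r,x,2]-a[r,x,0]) for x in range(244,324,4)))
E
```

```text
[ 250  220   65   52 2861] [[254, 220], [250, 230], [251, 270], [313, 270], [314, 230], [310, 220]]
216 197/-1 191/-1 189/-2 190/-2 190/-2 107/65 109/67 103/66  97/64  88/-5  93/-3  90/54  95/56  90/57  87/54  69/-2 161/-1 160/-3 164/-3 166/-3
218 188/-3 191/-4 193/-1 191/-1 187/ 1 112/67 111/66 107/65 102/60  92/ 5  93/ 7  97/59 100/60  96/56  95/54  84/ 6 162/ 2 159/ 0 164/-2 168/-4
220 189/-4 197/-3 198/-3 172/62 170/63 161/81 157/78 159/81 160/78 155/78 154/78 158/80 161/79 162/81 158/79 159/71 169/68 157/ 2 161/-2 166/-3
222 193/-3 196/-1 191/12 165/78 169/83 170/84 167/82 170/83 171/81 168/83 166/81 170/82 168/82 169/83 168/82 167/80 171/80 164/13 165/ 0 161/-2
224 195/-5 192/-3 179/44 165/84 169/82 167/83 170/82 173/83 167/83 170/81 168/82 168/82 171/86 168/82 170/84 166/81 169/80 153/49 166/-2 157/ 0
226 195/-3 191/-1 171/70 167/83 169/84 166/83 170/84 168/81 166/83 171/83 168/83 167/82 171/84 168/86 169/83 168/81 170/83 165/77 161/-1 157/-2
228 191/-4 192/-3 177/83 175/85 174/86 177/86 178/87 176/87 178/87 176/86 177/87 179/87 178/89 180/86 181/87 179/88 179/89 179/87 151/-2
[... 3049 characters left out ...]
/93 222/94 148/73 143/70 143/72 237/111 236/112 237/111 236/111 235/112 234/113 233/112 233/106 236/100 232/99 107/-1 100/-2
272 197/-4 192/-4 195/-1 194/ 1 191/ 0 100/58  69/36  46/26  60/35  66/32  61/41  64/35  63/35  66/34  60/32  86/ 9 106/ 2 115/ 5 103/ 0 100/-2
274 194/-2 191/-2 192/-2 193/-3 193/-3 120/74  88/55  39/26  43/21  43/21  66/40  70/42  65/41  50/26  42/29  75/-3 102/-3 106/-3 102/-3  98/-3
276 190/-4 183/-3 186/-2 189/-2 191/-1 126/76  95/60  67/41  62/40  63/38 111/69 120/76 119/80  49/31  75/42  76/ 0  99/-3 170/-2 163/-6 166/-2
278 188/-1 185/-4 187/-2 193/-1 188/-4 124/78  96/58  70/42  70/45  69/46  87/51 125/81 128/77  50/34  81/50  74/-1 167/-5 193/-4 188/-5 190/-2
```

The block now lies flat on the bed with both wells up. Its top spans columns 250–314 and rows 230–271.

```bash
python3 - <<'E'
from h import *
import pickle
c=cam('wrist',pickle.load(open('w11.pkl','rb')))
B=ray(c,[(250,230.2),(314.3,230.2),(313.8,270.7),(250.6,270.7)],.06);print(B.round(4)[:,:2]);b=B.mean(0);print(b)
go([b[0],b[1],.04],2.3)
E
```

```text
[[ 0.5251 -0.0973]
 [ 0.5846 -0.0948]
 [ 0.5867 -0.1351]
 [ 0.5265 -0.1376]]
[ 0.55574276 -0.11620503  0.06      ]
t 16.15 pos [ 0.5551 -0.0724  0.1724] yhead 2.34 down [ 0.001  0.    -1.   ] F [ 0.5  0.3 -0.7] gap 0.0937 grip 0.0
offset [-0.0438 -0.0013  0.1323] twist 0.04
```

Call:
{"method": "servo_tool", "body": {"plan": [{"offset":[-0.02,-0.001,0.01],"twist":0,"jaw":1},{"offset":[-0.042,-0.001,0.03],"twist":0,"jaw":1},{"offset":[-0.044,-0.001,0.07],"twist":0,"jaw":1},{"offset":[-0.044,-0.001,0.1],"twist":0,"jaw":1},{"offset":[-0.044,-0.001,0.13],"twist":0,"jaw":1},{"offset":[-0.044,-0.001,0.14],"twist":0,"jaw":1},{"offset":[-0.044,-0.001,0.14],"twist":0,"jaw":0.8},{"offset":[-0.044,-0.001,0.14],"twist":0,"jaw":0.55},{"offset":[-0.044,-0.001,0.14],"twist":0,"jaw":0.55},{"offset":[-0.044,-0.001,0.14],"twist":0,"jaw":0.55},{"offset":[-0.044,-0.001,0.14],"twist":0,"jaw":0.55},{"offset":[-0.044,-0.001,0.14],"twist":0,"jaw":0.55}]}}

```text
time_s: 17.35
position: [0.5561, -0.1172, 0.0328]
tcp_rot: [0.693, 0.721, 0.0, 0.0]
force: [-1.3, 0.2, 8.4]
finger_gap: 0.0598
grip_force: 30.0
```

```bash
python3 -c "
from h import *
go([.5569,-.1301,.032],2.3)"
```

```text
t 17.35 pos [ 0.5561 -0.1172  0.0328] yhead 2.25 down [ 0.001 -0.    -1.   ] F [-1.3  0.2  8.4] gap 0.0598 grip 30.0
offset [-0.0129  0.0003  0.0008] twist -0.05
```

Call:
{"method": "servo_tool", "body": {"plan": [{"offset":[0,0,-0.003],"twist":0,"jaw":0.55},{"offset":[0,0,-0.004],"twist":0,"jaw":0.55},{"offset":[-0.006,0,-0.004],"twist":0,"jaw":0.55},{"offset":[-0.012,0,-0.004],"twist":0,"jaw":0.55},{"offset":[-0.0145,0,-0.004],"twist":0,"jaw":0.55},{"offset":[-0.0145,0,-0.002],"twist":0,"jaw":0.55},{"offset":[-0.0145,0,0],"twist":0,"jaw":0.55},{"offset":[-0.0145,0,0.0005],"twist":0,"jaw":0.55},{"offset":[-0.0145,0,0.0005],"twist":0,"jaw":0.55}]}}

```text
time_s: 18.25
position: [0.5561, -0.1316, 0.0325]
tcp_rot: [0.693, 0.721, 0.0, -0.0]
force: [-9.4, 7.8, 27.7]
finger_gap: 0.0601
grip_force: 30.0
```

```bash
python3 -c "
from h import *
go(None)"
```

```text
t 18.25 pos [ 0.5561 -0.1316  0.0325] yhead 2.23 down [ 0.     0.001 -1.   ] F [-9.4  7.8 27.7] gap 0.0601 grip 30.0
```

The block is set flat and touches the fixed jaw. Now I release it and go to the fin.

Call:
{"method": "servo_tool", "body": {"plan": [{"offset":[0,0,-0.0008],"twist":0,"jaw":0.55},{"offset":[0,0,-0.0008],"twist":0,"jaw":0.8},{"offset":[0,0,-0.0008],"twist":0,"jaw":1},{"offset":[0,0,-0.0008],"twist":0,"jaw":1},{"offset":[0,0,-0.0008],"twist":0,"jaw":1},{"offset":[0,0,-0.03],"twist":0,"jaw":1},{"offset":[0,0,-0.07],"twist":0,"jaw":1},{"offset":[0.02,0,-0.1],"twist":0,"jaw":1},{"offset":[0.06,0,-0.1],"twist":0,"jaw":1},{"offset":[0.1,0,-0.1],"twist":0,"jaw":1},{"offset":[0.14,0,-0.1],"twist":0,"jaw":1},{"offset":[0.17,0,-0.08],"twist":0,"jaw":1}]}}

```text
time_s: 19.45
position: [0.5505, 0.0409, 0.1131]
tcp_rot: [0.693, 0.721, 0.002, 0.001]
force: [1.3, 0.5, -0.5]
finger_gap: 0.0939
grip_force: 0.0
```

```bash
python3 -c "
from h import *
go([.5495,.0385,.047],2.3)"
```

```text
t 19.45 pos [0.5505 0.0409 0.1131] yhead 2.32 down [ 0.004  0.001 -1.   ] F [ 1.3  0.5 -0.5] gap 0.0939 grip 0.0
offset [-0.0024 -0.0014  0.0661] twist 0.02
```

Call:
{"method": "servo_tool", "body": {"plan": [{"offset":[0,-0.001,0.03],"twist":0,"jaw":1},{"offset":[0,-0.001,0.06],"twist":0,"jaw":1},{"offset":[0,-0.001,0.066],"twist":0,"jaw":0.7},{"offset":[0,-0.001,0.066],"twist":0,"jaw":0.3},{"offset":[0,-0.001,0.066],"twist":0,"jaw":0.3},{"offset":[0,-0.001,0.066],"twist":0,"jaw":0.3},{"offset":[0,-0.001,0.066],"twist":0,"jaw":0.3},{"offset":[0,-0.001,0.066],"twist":0,"jaw":0.3},{"offset":[0,-0.001,0.066],"twist":0,"jaw":0.3}]}}

```text
time_s: 20.35
position: [0.5486, 0.0381, 0.0458]
tcp_rot: [0.693, 0.721, 0.0, 0.0]
force: [0.4, -0.5, -0.1]
finger_gap: 0.0417
grip_force: 0.0
```

```bash
python3 -c "
from h import *
go(None)"
```

```text
t 20.35 pos [0.5486 0.0381 0.0458] yhead 2.23 down [ 0.  0. -1.] F [ 0.4 -0.5 -0.1] gap 0.0417 grip 0.0
```

Let the grip finish, then push the jaw in about 34 mm, checking the force.

Call:
{"method": "servo_tool", "body": {"plan": [{"offset":[0,0.0005,0],"twist":0,"jaw":0.3},{"offset":[0,0.0005,0],"twist":0,"jaw":0.3},{"offset":[0,0.0005,0],"twist":0,"jaw":0.3},{"offset":[-0.006,0.0005,0],"twist":0,"jaw":0.3},{"offset":[-0.012,0.0005,0],"twist":0,"jaw":0.3},{"offset":[-0.018,0.0005,0],"twist":0,"jaw":0.3},{"offset":[-0.024,0.0005,0],"twist":0,"jaw":0.3},{"offset":[-0.029,0.0005,0],"twist":0,"jaw":0.3},{"offset":[-0.032,0.0005,0],"twist":0,"jaw":0.3},{"offset":[-0.033,0.0005,0],"twist":0,"jaw":0.3},{"offset":[-0.033,0.0005,0],"twist":0,"jaw":0.3}]}}

```text
time_s: 21.45
position: [0.5508, 0.0044, 0.0457]
tcp_rot: [0.693, 0.721, 0.0, 0.001]
force: [5.7, -0.2, 0.7]
finger_gap: 0.0357
grip_force: 30.0
```

```bash
python3 -c "
from h import *
go(None)"
```

```text
t 21.45 pos [0.5508 0.0044 0.0457] yhead 2.2 down [ 0.001 -0.    -1.   ] F [ 5.7 -0.2  0.7] gap 0.0357 grip 30.0
```

Call:
{"method": "servo_tool", "body": {"plan": [{"offset":[-0.001,0,0],"twist":0,"jaw":0.3},{"offset":[-0.002,0,0],"twist":0,"jaw":0.3},{"offset":[-0.003,0,0],"twist":0,"jaw":0.3},{"offset":[-0.003,0,0],"twist":0,"jaw":0.3}]}}

```text
time_s: 21.85
position: [0.5509, 0.0017, 0.0457]
tcp_rot: [0.693, 0.721, 0.0, 0.0]
force: [5.7, 1.7, -0.5]
finger_gap: 0.0359
grip_force: 30.0
```

```bash
python3 -c "
from h import *
go(None)"
```

```text
t 21.85 pos [0.5509 0.0017 0.0457] yhead 2.22 down [ 0.001 -0.    -1.   ] F [ 5.7  1.7 -0.5] gap 0.0359 grip 30.0
```

Call:
{"method": "servo_tool", "body": {"plan": [{"offset":[-0.001,0,0],"twist":0,"jaw":0.3},{"offset":[-0.002,0,0],"twist":0,"jaw":0.3},{"offset":[-0.002,0,0],"twist":0,"jaw":0.3}]}}

```text
time_s: 22.15
position: [0.551, -0.0003, 0.0457]
tcp_rot: [0.693, 0.721, 0.0, 0.0]
force: [4.9, 2.5, -0.3]
finger_gap: 0.0355
grip_force: 30.0
```

```bash
python3 -c "
from h import *
go(None)"
```

```text
t 22.15 pos [ 5.51e-01 -3.00e-04  4.57e-02] yhead 2.22 down [ 0.001 -0.    -1.   ] F [ 4.9  2.5 -0.3] gap 0.0355 grip 30.0
```

Call:
{"method": "servo_tool", "body": {"plan": [{"offset":[-0.001,0,0],"twist":0,"jaw":0.3},{"offset":[-0.002,0,0],"twist":0,"jaw":0.3},{"offset":[-0.002,0,0],"twist":0,"jaw":0.3}]}}

```text
time_s: 22.45
position: [0.5511, -0.0013, 0.0457]
tcp_rot: [0.693, 0.721, 0.001, -0.0]
force: [4.6, 7.9, 1.6]
finger_gap: 0.0354
grip_force: 30.0
```

```bash
python3 -c "
from h import *
go(None)"
```

```text
t 22.45 pos [ 0.5511 -0.0013  0.0457] yhead 2.26 down [ 0.001  0.001 -1.   ] F [4.6 7.9 1.6] gap 0.0354 grip 30.0
```

Call:
{"method": "servo_tool", "body": {"plan": [{"offset":[-0.001,0,0],"twist":0,"jaw":0.3},{"offset":[-0.002,0,0],"twist":0,"jaw":0.3},{"offset":[-0.002,0,0],"twist":0,"jaw":0.3},{"offset":[-0.002,0,0],"twist":0,"jaw":0.3}]}}

```text
time_s: 22.85
position: [0.5511, -0.0014, 0.0457]
tcp_rot: [0.692, 0.721, 0.001, -0.001]
force: [3.1, 17.4, 4.1]
finger_gap: 0.0358
grip_force: 30.0
```

```bash
python3 -c "
from h import *
go(None)"
```

```text
t 22.85 pos [ 0.5511 -0.0014  0.0457] yhead 2.35 down [ 0.001  0.003 -1.   ] F [ 3.1 17.4  4.1] gap 0.0358 grip 30.0
```

The jaw stopped hard at 17 N, so it is snug. I'll relax, release, back off and verify.

Call:
{"method": "servo_tool", "body": {"plan": [{"offset":[0.001,0,0],"twist":0,"jaw":0.3},{"offset":[0.002,0,0],"twist":0,"jaw":0.5},{"offset":[0.002,0,0],"twist":0,"jaw":1},{"offset":[0.002,0,0],"twist":0,"jaw":1},{"offset":[0.002,0,0],"twist":0,"jaw":1},{"offset":[0.002,0,0],"twist":0,"jaw":1},{"offset":[0.002,0,-0.03],"twist":0,"jaw":1},{"offset":[0.002,0,-0.07],"twist":0,"jaw":1},{"offset":[-0.03,0,-0.11],"twist":0,"jaw":1},{"offset":[-0.06,0,-0.13],"twist":0,"jaw":1},{"offset":[-0.07,0,-0.13],"twist":0,"jaw":1},{"offset":[-0.07,0,-0.13],"twist":0,"jaw":1}]}}

```text
time_s: 24.05
position: [0.5532, -0.0751, 0.1755]
tcp_rot: [0.694, 0.72, 0.0, 0.0]
force: [-0.1, -0.1, -2.0]
finger_gap: 0.0938
grip_force: 0.0
```

```bash
python3 - <<'E'
from h import *
go(None);s=status.read_state();im=eyes.get_image('wrist')[...,::-1];cv2.imwrite('pics/w12.png',im);c=cam('wrist',s);blk(im,c,y1=294)
a=im.astype(int)
for x in (262,286,308): print(x,[(r,a[r,x,2],a[r,x,2]-a[r,x,0]) for r in range(205,294,2)])
E
```

```text
t 24.05 pos [ 0.5532 -0.0751  0.1755] yhead 2.1 down [ 0. -0. -1.] F [-0.1 -0.1 -2. ] gap 0.0938 grip 0.0
[ 253  228   64   52 2608] [[256, 229], [253, 238], [254, 279], [315, 278], [316, 239], [312, 228], [303, 228], [295, 234], [272, 234], [270, 228]]
262 [(205, np.int64(193), np.int64(-4)), (207, np.int64(196), np.int64(-1)), (209, np.int64(193), np.int64(-4)), (211, np.int64(195), np.int64(-5)), (213, np.int64(196), np.int64(-4)), (215, np.int64(192), np.int64(-7)), (217, np.int64(191), np.int64(-1)), (219, np.int64(191), np.int64(-3)), (221, np.int64(187), np.int64(-3)), (223, np.int64(190), np.int64(-3)), (225, np.int64(192), np.int64(-3)), (227, np.int64(188), np.int64(23)), (229, np.int64(170), np.int64(78)), (231, np.int64(171), np.int64(80)), (233, np.int64(169), np.int64(84)), (235, np.int64(170), np.int64(83)), (237, np.int64(178), np.int64(86)), (239, np.int64(209), np.int64(103)), (241, np.int64(252), np.int64(98)), (243, np.int64(253), np.int64(94)), (245, np.int64(252), np.int64(93)), (247, np.int64(253), np.int64(94)), (249, np.int64(252), np.int64(95)), (251, np.int
[... 3325 characters left out ...]
nt64(89)), (257, np.int64(156), np.int64(88)), (259, np.int64(205), np.int64(106)), (261, np.int64(172), np.int64(86)), (263, np.int64(195), np.int64(95)), (265, np.int64(247), np.int64(109)), (267, np.int64(251), np.int64(103)), (269, np.int64(250), np.int64(105)), (271, np.int64(243), np.int64(108)), (273, np.int64(247), np.int64(108)), (275, np.int64(250), np.int64(104)), (277, np.int64(249), np.int64(105)), (279, np.int64(162), np.int64(68)), (281, np.int64(39), np.int64(21)), (283, np.int64(86), np.int64(53)), (285, np.int64(123), np.int64(78)), (287, np.int64(121), np.int64(76)), (289, np.int64(121), np.int64(76)), (291, np.int64(117), np.int64(72)), (293, np.int64(126), np.int64(76))]
```

```bash
python3 - <<'E'
from h import *
c=cam('wrist',status.read_state())
B=ray(c,[(253,239),(316.3,239),(315.6,279.6),(254,279.6)],.06);print(B.round(4)[:,:2],B.mean(0).round(4))
print("jaw edges",ray(c,[(286,233),(286,212)],.041).round(4)[:,:2],"jaw mid cols",ray(c,[(270.5,226),(301,226)],.041).round(4)[:,:2])
E
```

```text
[[ 0.5245 -0.1089]
 [ 0.5837 -0.1066]
 [ 0.5855 -0.1476]
 [ 0.5262 -0.15  ]] [ 0.555  -0.1283  0.06  ]
jaw edges [[ 0.5555 -0.1079]
 [ 0.5546 -0.0864]] jaw mid cols [[ 0.5399 -0.1013]
 [ 0.57   -0.1001]]
```

The block is snug: its face and the jaw edge are both at y ≈ −0.108, it is square to the jaws, and it is within about 1 mm of the jaws' middle. Handing in.

```bash
python3 -c "
from bench import ctrl
print(ctrl.finish_job())"
```

```text
the job is handed in; nothing more can be done
None
```

The job is handed in: the maple block is back on the vice bed with its wells up, flat and square, about 1 mm off centre and clamped between both jaws. The last quarter or less of the turn was a short tip onto the bed when I opened the fingers, after which I regripped it and set it in place held; no verdict came back.

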